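# Get the hardener vial out of its press-and-turn safety tub for the next cement mix

## Task

Fetch the square white safety tub, which stands in the row with the oil can and the squeeze bottle at the back, and stand it between the cleats of the small wooden holding block, where it cannot spin; press its child-resistant cap down hard, turn it anticlockwise past its lock, unscrew it the rest of the way, and lay the cap on the bench. Then lift the glass vial of hardener out of the tub and put it in the big rusty cement tin, lowering it gently to near the bottom rather than dropping it from the rim; the open tub stays upright between the cleats. Leave the tin, the oil can and the squeeze bottle standing where they are.

Things in the scene. Friction and masses are not known exactly. Their poses are not given: they have to be found in the camera images.
- tub: Square white plastic tub, 64 mm over the flats, which are plane up to 103 mm (body with rounded corners to 80 mm, an eight-sided shroud round the neck above); 134.5 mm tall with cap, about 0.24 kg in all. Origin: centre of underside; z up, x and y square to the flats. Its smooth foot spins under the turning cap unless held. Starts upright in one of three places in the row at the back.
- tub_mouth (a point): Centre of the tub's open mouth (bore 32 mm), on its axis, 104 mm above its underside.
- cap: Ribbed grey cap on the tub, 54 mm diameter, 44.5 mm tall, its top 31.5 mm proud of the shroud. Origin: centre of its lower edge, 90 mm above the tub's underside when closed. Opens in two bites: press down 4.5 mm or more (best 6) and turn it 45 to 80 degrees anticlockwise from above while held down; let it rise and take it afresh; turn on, unpressed, to 105 to 145 in all; lift straight up. Grip 50 N or more.
- cap_liner (a joint): Sprung rubber sealing ring inside the cap, sliding along the cap's axis; m, 0 as closed, -0.0045 or less when the cap is pressed far enough to turn, stop at -0.007, up to +0.0023 when off. Spring: 5 N closed, 15 N at 4.5 mm, 18 N at 6 mm, 20.5 N at the stop. It drags on the rim while the pressed cap turns (about 0.4 N m).
- vial: Closed amber glass vial, 78 mm tall: body 23 mm diameter, black cap 21 mm diameter over its top 17 mm; 35 g. It stands loosely in the tub on a soft insert, its foot 45 mm above the tub's underside, so that it stands 19 mm proud of the open mouth and can be pinched there. Origin: centre of its underside, z up to its cap.
- block: Wooden holding block screwed to the bench: board 126 x 122 x 18 mm with two parallel cleats 18 mm wide and 76 mm long along the block's x, inner faces 70 mm apart (y = -35 and +35 mm), tops 42 mm above the bench, and an equally high end stop whose face is at x = +40 mm; open at the -x end. Origin: on the bench below the middle of the cleats.
- block_seat (a point): Top of the board midway between the cleats, 18 mm above the bench: where the centre of the tub's underside belongs, the tub's flats parallel to the cleats. Axes as the block's. The bench from x = 0.37 to 0.58 and y = -0.46 to -0.06 (base frame) is clear but for the listed things.
- old_tin: Big open rusty tin, 171 mm outer diameter, 173 mm tall, wall up to 11 mm, inner floor 6 mm above the bench, 0.9 kg, loose. Origin: centre of its underside. It stands in front; it and the block may have changed places.
- oiler: Small brass oil can, 58 mm diameter and 60 mm tall, with a thin spout up to 125 mm; loose. Origin: centre of its underside.
- solvent_bottle: White squeeze bottle with a pointed red cap, 68 mm diameter, 170 mm tall; loose. Origin: centre of its underside.
Mind the look-alikes: they are no part of the job. Several things have the shape of the cap; the one meant has the colours described above.

How it is judged:
On the way, in this order (a step that is already met when the one before it is completed fails the run):
1. the tub stands upright between the cleats of the block, on its board (x of tub in the frame of block_seat between -0.03 and 0.012 m and y of tub in the frame of block_seat between -0.008 and 0.008 m and z of tub in the frame of block_seat between -0.003 and 0.004 m and angle between tub's own z axis and vertical below 0.1 rad), for 0.2 s.
2. the cap is pressed down against its spring by 4 mm or more, the tub between the cleats (all of step 1 and value of joint cap_liner below -0.004 m), for 0.1 s.
3. the cap is off, lifted clear of the neck, and the tub still stands between the cleats (all of step 1 and z of cap in the frame of tub above 0.115 m), for 0.1 s.
4. the vial is in the tin (height (world z) of vial above 0 m and horizontal distance between vial and old_tin below 0.085 m and z of vial in the frame of old_tin below 0.11 m), for 0.2 s.
At the end, for the whole second after the job is handed in: Tub upright (0.1 rad) on the block's board between the cleats (within 8 mm of their middle line; along them 30 mm to the open end, 12 mm to the stop), vial on the bottom of the rusty tin, standing or lying, cap off the tub, lying on the bench or board, all at rest (all of step 1 and all of step 4 and height (world z) of cap between -0.01 and 0.05 m and horizontal distance between cap and old_tin above 0.1 m and horizontal distance between cap and tub above 0.045 m and linear speed of each of tub, cap, vial, old_tin below 0.03 m/s); the robot touches nothing.
It fails at once if the rusty tin is moved by more than 50 mm or knocked over (distance of old_tin from where it was at the start of the episode above 0.05 m or angle between old_tin's own z axis and vertical above 0.5 rad).
It fails at once if the oil can is moved by more than 50 mm or knocked over (distance of oiler from where it was at the start of the episode above 0.05 m or angle between oiler's own z axis and vertical above 0.5 rad).
It fails at once if the squeeze bottle is moved by more than 50 mm or knocked over (distance of solvent_bottle from where it was at the start of the episode above 0.05 m or angle between solvent_bottle's own z axis and vertical above 0.5 rad).
It fails at once if the vial is dropped into the tin: it falls faster than 1.3 m/s inside it (over 80 mm of free fall) (horizontal distance between vial and old_tin below 0.085 m and height (world z) of vial below 0.15 m and linear speed of vial above 1.3 m/s).
It also fails if it takes over 72 s, if anything falls off the work surface, if the arm or the gripper's body presses on something with over 40 N, if the wrist force passes 120 N, or if a joint passes its speed limit or range.

## Robot

A 6-joint arm with a two-finger parallel gripper is mounted at the origin on a cart in front of the work surface, level with it; the furniture and walls round the work are solid. World frame = base frame: x ahead of the robot, y to its left, z up, the work surface at z = 0. Lengths are in m, angles in rad, forces in N, time in s.
With the tool pointing down it reaches from about 0.35 to 0.875 m from the base axis. Payload 4.2 kg.
Tool frame: the origin (TCP) lies midway between the tips of the shut fingers; the grasp point (between the pads) lies 19 mm behind it; z points along the fingers, x is the direction in which the jaws open and shut, and the axes are right-handed (so a half turn about z gives the same grasp; the last joint's range is limited). The gripper opens to 85 mm and grips with 20 to 120 N. Pads are 22 mm wide; open, the fingers measure 114 mm over their backs; the gripper's body (76 mm by 85 mm) begins 54 mm behind the grasp point. The pads swing forward as they close: fully open they stand 13 mm farther back than shut.
Start: joints at [-0.862, 0.385, 0.008, 0, -1.194, -0.259], TCP at [0.272, -0.563, 0.231] pointing down, gripper open.
Joint ranges: [-3.14, 3.14], [-1.21, 2.06], [-1.07, 1.41], [-3.16, 2.05], [-2.99, -0.16], [-3.1, 3.1]. Speed limits (rad/s): [2.79, 2.79, 3.14, 3.14, 3.14, 3.14].

## Interface

Orientations are given as a unit quaternion [x, y, z, w].
In Python, from station import telemetry, eyes, sign_off gives the robot as it stands. The module is installed in compiled form; this text tells all that it offers.
- The arm moves only by the tool send_rows, never from a script. Its argument "moves" is a list of rows, each a list of 6 numbers: the shift along the tool's x, y, z in cm, then the turn, a rotation vector about the tool's x, y, z in degrees. A call has 1 to 5 rows; each row is the pose to reach, as a shift and turn from the pose measured when the call began, along the tool's axes at that moment; what a row does not reach only later rows make up. A row lasts 1/10 s, in which the tool goes at most 50 mm and 8.59 degrees, less where a joint would pass 70% of its speed; a pose out of reach is approached as far as the arm can. A call with a gripper value outside its range is refused whole. "jaw" is the finger opening in cm, from 0 to 8.54, set as the call begins (left out, the last holds). The fingers move at their own pace and stop on an object; "newtons" is the grip in N (left out, the last holds). Time passes only in rows, so rows that repeat a pose let the fingers close. It gives the time, the measured TCP pose, the force and the opening at its end, in the units of the state.
- telemetry.observe(): the state, without advancing time (a new reading comes with each control period).
- eyes.get_image(name): name is "side" or "top"; returns a dict with "color" (420x560x3 uint8, red, green, blue), "fov_y" (degrees; the focal length in pixels is half the picture's height over the tangent of half this angle, whatever the lens; pixels are square), "cx", "cy" (the principal point, pixels), "k1" (the pictures are not rectified: a ray, as slopes to the right and down, at radius r is drawn at 1 + k1 r^2 times it, then the intrinsics apply), "world_to_cam" (4x4, takes a point from world to camera coordinates). Camera axes: x right, y down, z forward; pixel columns grow to the right and rows downward; lengths in m; the calibration is good to about 2 mm. A picture is of the moment at which its call begins. There is no depth.
- sign_off(): hands the job in, once; it reports no verdict.
The state is a dict: "time_s": time; "joint_pos": joint angles; "qd": joint speeds; "effort": joint torques, N m; "ee_pos": TCP position; "eef_rot": TCP orientation; "wrist_force": force on the tool from outside, world axes, zero at the start; "wrist_torque": the same for the moment, N m; "gripper_width": finger opening in m.
Only numpy, scipy, OpenCV 4.12 (cv2) and the standard library are available. Lean on these libraries where they do the work, as an engineer would, in place of code of your own. Each camera call takes 0.05 s, during which the arm holds its last target. There are 200 camera calls.

## Working session

There is one attempt and no reset: what is moved stays moved. The work goes in short steps, Python scripts to look and compute and a tool call to move; the robot and the scene stay as the last step left them, time stands still between calls to the robot, and variables do not carry over. Pictures are saved under pics/ and viewed, about 8 in all and at most 12, crops included, and the job is handed in when it is done.

Besides the shell and the picture viewer there is one more tool, called after ">>>" in YAML: its name, and indented under it one key for each argument. send_rows: Moves the arm, as the interface text tells. Its arguments: {"type":"object","properties":{"moves":{"type":"array","items":{"type":"array","items":{"type":"number"}}},"jaw":{"type":"number"},"newtons":{"type":"number"}},"required":["moves"]}

```bash
mkdir -p pics; cat > h.py <<'E'
import numpy as np, cv2
from station import telemetry, eyes, sign_off
from scipy.spatial.transform import Rotation as R
def grab(n,name):
    d=eyes.get_image(n); cv2.imwrite(f'pics/{name}.png',d['color'][:,:,::-1]); 
    d2={k:v for k,v in d.items() if k!='color'}; np.save(f'pics/{name}.npy',d2,allow_pickle=True); np.save(f'pics/{name}_c.npy',d['color']); return d
def cam(name): return np.load(f'pics/{name}.npy',allow_pickle=True).item()
def ray(c,u,v):
    f=210/np.tan(np.radians(c['fov_y'])/2); x=np.array([(u-c['cx'])/f,(v-c['cy'])/f]); p=x.copy()
    for _ in range(30): p=x/(1+c['k1']*(p@p))
    T=np.array(c['world_to_cam']); Rm=T[:3,:3]; o=-Rm.T@T[:3,3]; return o,Rm.T@np.array([p[0],p[1],1])
def atz(c,u,v,z):
    o,d=ray(c,u,v); return o+d*(z-o[2])/d[2]
def proj(c,P):
    f=210/np.tan(np.radians(c['fov_y'])/2); T=np.array(c['world_to_cam']); q=T[:3,:3]@np.array(P)+T[:3,3]
    s=q[:2]/q[2]; s=s*(1+c['k1']*(s@s)); return s*f+[c['cx'],c['cy']]
def st():
    s=telemetry.observe(); print(s['time_s'],np.round(s['ee_pos'],4),'F',np.round(s['wrist_force'],1),'w',round(s['gripper_width'],4)); r=R.from_quat(s['eef_rot']); print(np.round(r.as_matrix(),3).tolist(),np.round(s['joint_pos'],3)); return s
def crop(name,out,x0,y0,x1,y1,k):
    im=cv2.imread(f'pics/{name}.png')[y0:y1,x0:x1]; cv2.imwrite(f'pics/{out}.png',cv2.resize(im,None,fx=k,fy=k,interpolation=cv2.INTER_CUBIC))
def to_tool(P):
    s=telemetry.observe(); return R.from_quat(s['eef_rot']).inv().apply(np.array(P)-s['ee_pos'])*100
E
python3 - <<'E'
from h import *
a=grab('top','t0');b=grab('side','s0');st()
for d in (a,b):
    T=np.array(d['world_to_cam']);print(d['fov_y'],d['k1'],-T[:3,:3].T@T[:3,3],T[2,:3])
cv2.imwrite('pics/both.png',np.hstack([cv2.imread('pics/t0.png'),cv2.imread('pics/s0.png')]))
E
```

```text
0.1 [ 0.2715 -0.5624  0.2303] F [-0.7 -0.8  0.2] w 0.0852
[[-0.435, 0.901, -0.001], [0.901, 0.435, 0.002], [0.002, -0.0, -1.0]] [-0.862  0.385  0.007 -0.    -1.194 -0.259]
46.412171434867695 -0.10549209781172794 [ 0.30483885 -0.25193263  1.41559959] [ 1.70126356e-01 -3.50750161e-04 -9.85422194e-01]
43.23361519398988 -0.13155612333432573 [-0.02876385 -1.10628585  0.74176292] [ 0.46966761  0.70204117 -0.53530415]
```

View pics/t0.png

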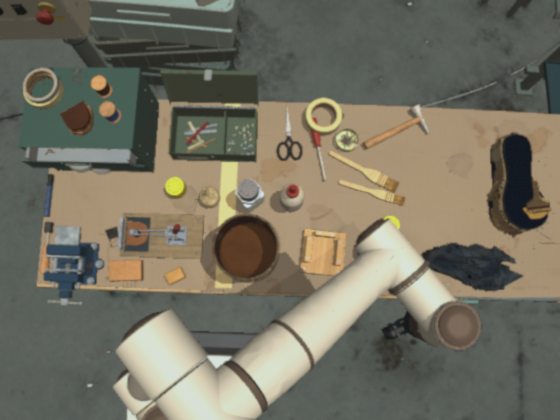

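View pics/s0.png

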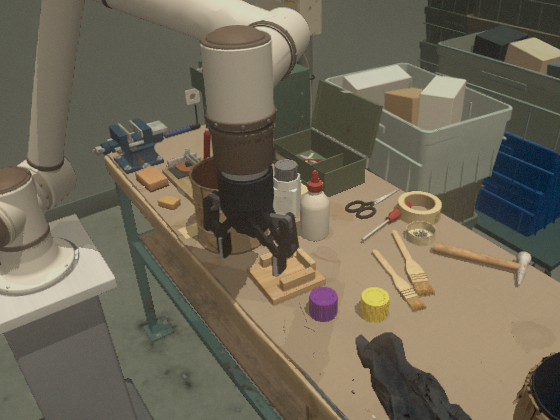

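The top view shows the tub (grey cap) at about (249,192), the oiler at (207,197), the bottle at (291,197), the tin at (246,247) and the block at (323,252). The side view shows the tub at (286,190), partly hidden, and the block at (290,272).

```bash
python3 - <<'E'
from h import *
crop('t0','c1',195,165,355,285,5)
crop('s0','c2',180,140,340,310,3)
c=cam('t0')
for n,u,v,z in [('tub',249,191,.134),('tin',246,247,.173),('block',323,252,.042),('bottle',291,195,.1),('oil',207,197,.05)]: print(n,atz(c,u,v,z))
E
```

```text
tub [ 0.59556022 -0.16926761  0.134     ]
tin [ 0.44037706 -0.17001336  0.173     ]
block [ 0.44707209 -0.37862792  0.042     ]
bottle [ 0.59556751 -0.28290732  0.1       ]
oil [ 0.59350127 -0.044604    0.05      ]
```

View pics/c1.png

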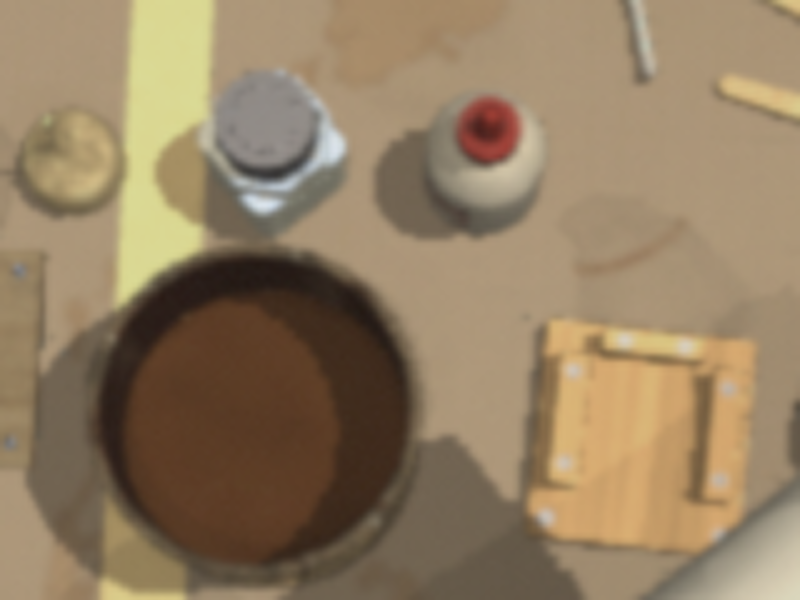

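View pics/c2.png

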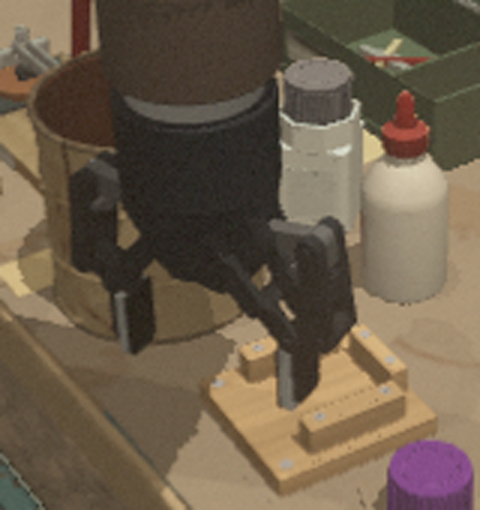

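```bash
python3 - <<'E'
from h import *
c=cam('t0')
def C(x,y,z): return atz(c,195+(x+.5)/5-.5,165+(y+.5)/5-.5,z)
tl,tr,bl=[C(*p,.018) for p in [(549,318),(757,340),(527,538)]]
print('board',tl,tr,bl,'W',np.linalg.norm(tl-tr),'H',np.linalg.norm(tl-bl),'yawA',np.degrees(np.arctan2(*(tl-bl)[[1,0]])),'yawB',np.degrees(np.arctan2(*(tl-tr)[[1,0]]))-90)
sc=[C(*p,.042) for p in [(573,370),(564,463),(728,388),(720,480)]]
for p in sc: print('screw',p)
print('screwmean',np.mean(sc,0),'yaw',[np.degrees(np.arctan2(*(a-b)[[1,0]])) for a,b in ((sc[0],sc[1]),(sc[2],sc[3]))])
t=C(268,117,.1345);print('cap',t)
l,r,b=C(202,143,.103),C(345,148,.103),C(265,208,.103);print(l,r,b)
# cap circle & tub overlay for yaws
im=c and cv2.imread('pics/t0.png');s2=cam('s0');im2=cv2.imread('pics/s0.png')
out=[]
def oct_(w,ch):
    h=w/2;return [(h,h-ch),(h-ch,h),(-h+ch,h),(-h,h-ch),(-h,-h+ch),(-h+ch,-h),(h-ch,-h),(h,-h+ch)]
for yaw in (30,37.5,45,52.5):
    row=[]
    for cc,I,(x0,y0,x1,y1) in ((c,im,(230,170,270,215)),(s2,im2,(262,150,307,220))):
        k=6 if cc is c else 5
        J=cv2.resize(I[y0:y1,x0:x1],None,fx=k,fy=k,interpolation=cv2.INTER_CUBIC)
        Rz=R.from_euler('z',yaw,degrees=True)
        def poly(pts,z,col):
            q=[proj(cc,Rz.apply([*p,z])+[t[0],t[1],0]) for p in pts]
            q=np.array([((u-x0+.5)*k,(v-y0+.5)*k) for u,v in q]).round().astype(int)
            cv2.polylines(J,[q],True,col,1)
        th=np.linspace(0,2*np.pi,40);poly([(.027*np.cos(a),.027*np.sin(a)) for a in th],.1345,(0,0,255))
        poly(oct_(.064,.006),.08,(0,255,0));poly(oct_(.064,.0187),.103,(255,0,0));poly(oct_(.064,.006),0,(0,200,255))
        J=cv2.copyMakeBorder(J,0,max(0,350-J.shape[0]),0,max(0,240-J.shape[1]),cv2.BORDER_CONSTANT)[:350]
        row.append(J[:290] if cc is c else J)
    out.append((row))
A=np.hstack([cv2.resize(r[0],(200,242)) for r in out]);B=np.hstack([cv2.resize(r[1],(200,311)) for r in out])
cv2.imwrite('pics/c3.png',np.vstack([A,B]))
E
```

```text
board [ 0.51690186 -0.32601898  0.018     ] [ 0.50768067 -0.44654786  0.018     ] [ 0.3899304  -0.31624514  0.018     ] W 0.12088109895730763 H 0.1273470915690985 yawA -4.401757772785177 yawB -4.374953231675647
screw [ 0.48394667 -0.33895911  0.042     ]
screw [ 0.43112233 -0.33495812  0.042     ]
screw [ 0.47628677 -0.42694407  0.042     ]
screw [ 0.42406502 -0.42296943  0.042     ]
screwmean [ 0.4538552  -0.38095768  0.042     ] yaw [np.float64(-4.331393538427121), np.float64(-4.352444624985539)]
cap [ 0.60362604 -0.16681523  0.1345    ]
[ 0.59525067 -0.12908941  0.103     ] [ 0.59482519 -0.20766635  0.103     ] [ 0.55997641 -0.1651775   0.103     ]
```

View pics/c3.png

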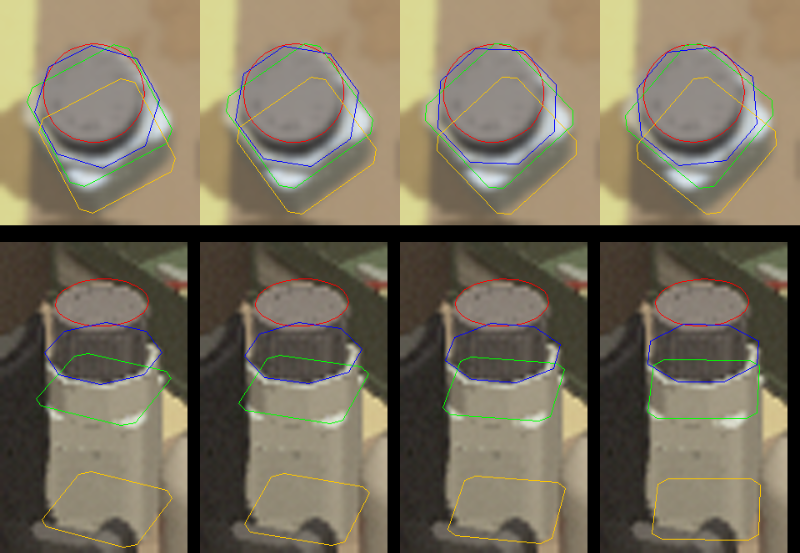

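The side overlay fits best between the 45° and 52.5° columns, and the top overlay near 45°. I take the tub at (0.604, -0.167) with yaw about 47°, and the block seat at (0.454, -0.381) with yaw -4.4°. I'm moving above the tub with the jaw axis at 137°.

>>> send_rows:
  moves:
    - [0,0,-5,0,0,0]
    - [10,20,-8,0,0,-10]
    - [21.2,47,-8,0,0,-21]
    - [21.2,47,-8,0,0,-21]
    - [21.2,47,-8,0,0,-21]
  jaw: 8.54
  newtons: 60

```text
time_s: 0.6
ee_pos: [0.3992, -0.4071, 0.2944]
eef_rot: [0.368, 0.93, 0.001, -0.001]
wrist_force: [1.5, -0.9, 0.4]
gripper_width: 0.0858
```

```bash
cat >> h.py <<'E'
def go(P,ang):
    "print tool-frame shift(cm) to world P with tool x at world angle ang (mod 180), tool down"
    s=telemetry.observe(); r=R.from_quat(s['eef_rot']); x=r.apply([1,0,0]); a=np.degrees(np.arctan2(x[1],x[0]))
    d=(ang-a+90)%180-90
    g=R.from_matrix(np.array([[np.cos(np.radians(a+d)),np.sin(np.radians(a+d)),0],[np.sin(np.radians(a+d)),-np.cos(np.radians(a+d)),0],[0,0,-1]]).T)
    rv=np.degrees((r.inv()*g).as_rotvec())
    print('t',round(s['time_s'],2),'pos',np.round(s['ee_pos'],4),'ang',round(a,1),'F',np.round(s['wrist_force'],1),'w',round(s['gripper_width'],4),'q6',round(s['joint_pos'][5],2),'MOVE',np.round(to_tool(P),2),np.round(rv,1))
E
python3 -c "
from h import *
go([.6036,-.1668,.25],137)"
```

```text
t 0.6 pos [ 0.3992 -0.4071  0.2944] ang 136.8 F [ 1.5 -0.9  0.4] w 0.0858 q6 -0.24 MOVE [ 1.55 31.51  4.47] [ 0.  -0.1 -0.2]
```

>>> send_rows:
  moves:
    - [1.55,31.5,0,0,0,0]
    - [1.55,31.5,0,0,0,0]
    - [1.55,31.5,0,0,0,0]
    - [1.55,31.5,0,0,0,0]
    - [1.55,31.5,0,0,0,0]

```text
time_s: 1.1
ee_pos: [0.561, -0.2162, 0.2944]
eef_rot: [0.368, 0.93, 0.001, -0.001]
wrist_force: [0.2, -0.6, 0.6]
gripper_width: 0.0856
```

>>> send_rows:
  moves:
    - [0,6,0,0,0,0]
    - [0,6,0,0,0,0]
    - [0,6,0,0,0,0]

```text
time_s: 1.4
ee_pos: [0.6029, -0.1707, 0.293]
eef_rot: [0.367, 0.93, 0.001, -0.002]
wrist_force: [-0.3, -0.2, -0.5]
gripper_width: 0.0853
```

```bash
python3 -c "
from h import *
go([.6036,-.1668,.066],137)
grab('side','s1');grab('top','t1')
im=np.hstack([cv2.resize(cv2.imread('pics/s1.png')[60:260,220:400],None,fx=2.2,fy=2.2),cv2.resize(cv2.imread('pics/t1.png')[120:320,180:360],None,fx=2.2,fy=2.2)]);cv2.imwrite('pics/c4.png',im)"
```

```text
t 1.4 pos [ 0.6029 -0.1707  0.293 ] ang 137.0 F [-0.3 -0.2 -0.5] w 0.0853 q6 -0.73 MOVE [ 0.1   0.35 22.7 ] [-0.  -0.3 -0. ]
```

View pics/c4.png

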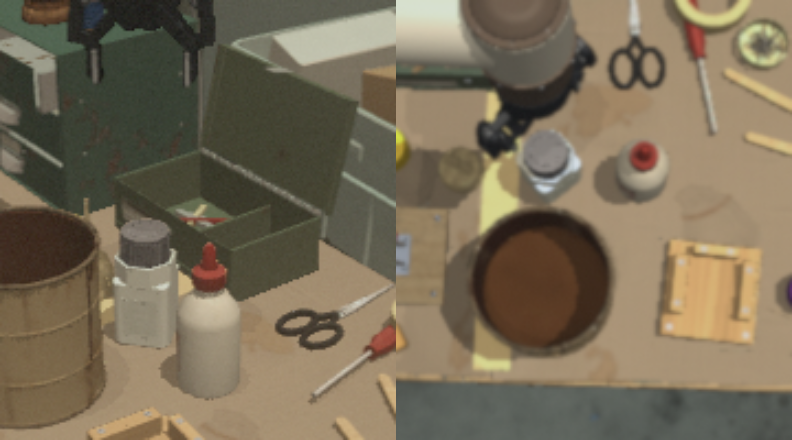

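The side crop shows the tub unobstructed, with its cap top at crop (145,228), next to the bottle. The top crop shows the whole block clear. I'll check the tub axis by triangulation and refit the block with both views.

```bash
python3 - <<'E'
from h import *
a=cam('t0');b=cam('s1')
o1,d1=ray(a,248.6,188.4);o2,d2=ray(b,220+145/2.2-.3,60+227/2.2-.3)
d1/=np.linalg.norm(d1);d2/=np.linalg.norm(d2)
A=np.stack([d1,-d2],1);t=np.linalg.lstsq(A,o2-o1,rcond=None)[0];print(o1+d1*t[0],o2+d2*t[1])
# tub overlay in side, block overlay in top
def draw(J,cc,pts,x0,y0,k,col):
    q=np.array([((u-x0+.5)*k,(v-y0+.5)*k) for u,v in (proj(cc,p) for p in pts)]).round().astype(int);cv2.polylines(J,[q],True,col,1)
tiles=[]
for yaw in (43,48,53):
    J=cv2.resize(cv2.imread('pics/s1.png')[150:225,262:310],None,fx=5.5,fy=5.5,interpolation=cv2.INTER_CUBIC);Rz=R.from_euler('z',yaw,degrees=True)
    for z,ch,col in ((0,.006,(0,200,255)),(.08,.006,(0,255,0)),(.103,.0187,(255,0,0))):
        h=.032;P=[(h,h-ch),(h-ch,h),(-h+ch,h),(-h,h-ch),(-h,-h+ch),(-h+ch,-h),(h-ch,-h),(h,-h+ch)]
        draw(J,b,[Rz.apply([*p,z])+[.6036,-.1668,0] for p in P],262,150,5.5,col)
    tiles.append(J)
A=np.hstack(tiles)
c=cam('t1');J=cv2.resize(cv2.imread('pics/t1.png')[222:284,292:356],None,fx=4,fy=4,interpolation=cv2.INTER_CUBIC)
J2=cv2.resize(cv2.imread('pics/s1.png')[230:310,240:330],None,fx=4,fy=4,interpolation=cv2.INTER_CUBIC)[:,:500]
Rz=R.from_euler('z',-4.37,degrees=True);S=[.4539,-.3813,0]
for K,cc,x0,y0 in ((J,c,292,222),(J2,b,240,230)):
    for y in (.035,-.053): draw(K,cc,[Rz.apply(p)+S for p in ((-.038,y,.042),(.038,y,.042),(.038,y+.018,.042),(-.038,y+.018,.042))],x0,y0,4,(0,0,255))
    draw(K,cc,[Rz.apply(p)+S for p in ((.04,-.03,.042),(.04,.03,.042))],x0,y0,4,(255,0,0))
B=np.zeros((J2.shape[0],A.shape[1],3),np.uint8);B[:J.shape[0],:J.shape[1]]=J;w=min(J2.shape[1],A.shape[1]-260);B[:,260:260+w]=J2[:,:w]
M=np.vstack([A,B]);M=M[:600];cv2.imwrite('pics/c5.png',M);print(M.shape)
E
```

```text
[ 0.60227908 -0.16801261  0.13570085] [ 0.60203666 -0.16788044  0.13565318]
(600, 792, 3)
```

View pics/c5.png

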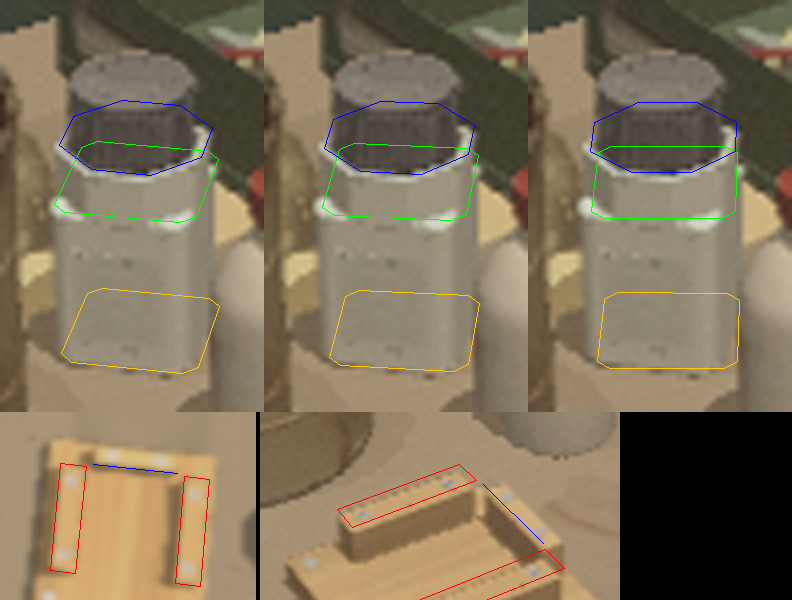

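Tub yaw of about 46° fits, the axis is at (0.602, -0.168), and the block overlay fits within about 2 mm. Descending and gripping.

>>> send_rows:
  moves:
    - [0.25,0.15,5,0,-0.3,-1]
    - [0.25,0.15,10,0,-0.3,-1]
    - [0.25,0.15,15,0,-0.3,-1]
    - [0.25,0.15,19,0,-0.3,-1]
    - [0.25,0.15,22.7,0,-0.3,-1]

```text
time_s: 2.0
ee_pos: [0.5981, -0.1713, 0.0655]
eef_rot: [0.361, 0.932, -0.001, -0.0]
wrist_force: [-0.1, 0.2, 0.6]
gripper_width: 0.0853
```

```bash
python3 -c "
from h import *
go([.602,-.168,.066],136)"
```

```text
t 2.0 pos [ 0.5981 -0.1713  0.0655] ang 137.6 F [-0.1  0.2  0.6] w 0.0853 q6 -0.72 MOVE [-0.07  0.5  -0.05] [-0.1  0.   1.6]
```

>>> send_rows:
  moves:
    - [-0.1,0.5,0,0,0,1.6]
    - [-0.1,0.5,0,0,0,1.6]

```text
time_s: 2.2
ee_pos: [0.6011, -0.17, 0.065]
eef_rot: [0.375, 0.927, -0.001, -0.001]
wrist_force: [0.2, -0.2, 0.9]
gripper_width: 0.0852
```

>>> send_rows:
  moves:
    - [0,0,0,0,0,0]
    - [0,0,0,0,0,0]
    - [0,0,0,0,0,0]
    - [0,0,0,0,0,0]
    - [0,0,0,0,0,0]
  jaw: 5
  newtons: 60

```text
time_s: 2.7
ee_pos: [0.6014, -0.1709, 0.0669]
eef_rot: [0.375, 0.927, -0.001, 0.0]
wrist_force: [-1.7, -1.4, 6.1]
gripper_width: 0.064
```

>>> send_rows:
  moves:
    - [0,0,-2,0,0,0]
    - [0,0,-7,0,0,0]
    - [0,0,-12,0,0,0]
    - [0,0,-17,0,0,0]
    - [0,0,-21,0,0,0]

```text
time_s: 3.2
ee_pos: [0.601, -0.1705, 0.2796]
eef_rot: [0.375, 0.927, -0.001, 0.001]
wrist_force: [0.8, 0.6, -2.7]
gripper_width: 0.0641
```

```bash
python3 -c "
from h import *
go([.446,-.3807,.29],85.6)"
```

```text
t 3.2 pos [ 0.601  -0.1705  0.2796] ang 135.9 F [ 0.8  0.6 -2.7] w 0.0641 q6 -0.75 MOVE [ -3.49 -25.88  -1.03] [ 0.1  0.2 50.3]
```

>>> send_rows:
  moves:
    - [-3.5,-25.9,-1,0.1,0.2,50.3]
    - [-3.5,-25.9,-1,0.1,0.2,50.3]
    - [-3.5,-25.9,-1,0.1,0.2,50.3]
    - [-3.5,-25.9,-1,0.1,0.2,50.3]
    - [-3.5,-25.9,-1,0.1,0.2,50.3]

```text
time_s: 3.7
ee_pos: [0.4509, -0.372, 0.2884]
eef_rot: [0.691, 0.723, 0.0, -0.001]
wrist_force: [1.2, -0.7, -2.9]
gripper_width: 0.0638
```

```bash
python3 -c "
from h import *
go([.446,-.3807,.29],85.6)"
```

```text
t 3.7 pos [ 0.4509 -0.372   0.2884] ang 92.6 F [ 1.2 -0.7 -2.9] w 0.0638 q6 -1.11 MOVE [-0.85 -0.53 -0.16] [-0.1 -0.1  7. ]
```

>>> send_rows:
  moves:
    - [-0.85,-0.5,0,-0.1,-0.1,7]
    - [-0.85,-0.5,2,-0.1,-0.1,7]
    - [-0.85,-0.5,7,-0.1,-0.1,7]
    - [-0.85,-0.5,12,-0.1,-0.1,7]
    - [-0.85,-0.5,15,-0.1,-0.1,7]

```text
time_s: 4.2
ee_pos: [0.4428, -0.3786, 0.1336]
eef_rot: [0.734, 0.679, -0.0, -0.004]
wrist_force: [-0.0, -0.6, -2.6]
gripper_width: 0.0641
```

```bash
python3 - <<'E'
from h import *
go([.446,-.3807,.087],85.6)
grab('side','s2')
b=cam('s2');x0,y0,k=240,170,5
J=cv2.resize(cv2.imread('pics/s2.png')[y0:y0+115,x0:x0+110],None,fx=k,fy=k,interpolation=cv2.INTER_CUBIC)
s=telemetry.observe();zb=s['ee_pos'][2]-.0669
Rz=R.from_euler('z',-4.37,degrees=True)
def draw(pts,col):
    q=np.array([((u-x0+.5)*k,(v-y0+.5)*k) for u,v in (proj(b,p) for p in pts)]).round().astype(int);cv2.polylines(J,[q],True,col,1)
h=.032;ch=.006;P=[(h,h-ch),(h-ch,h),(-h+ch,h),(-h,h-ch),(-h,-h+ch),(-h+ch,-h),(h-ch,-h),(h,-h+ch)]
o=np.array([s['ee_pos'][0]+.0025,s['ee_pos'][1],zb])
for z in (0,.08): draw([Rz.apply([*p,z])+o for p in P],(0,255,0))
S=[.4539,-.3813,0]
for y in (.035,-.053): draw([Rz.apply(p)+S for p in ((-.038,y,.042),(.038,y,.042),(.038,y+.018,.042),(-.038,y+.018,.042))],(0,0,255))
cv2.imwrite('pics/c6.png',J)
E
```

```text
t 4.2 pos [ 0.4428 -0.3786  0.1336] ang 85.5 F [-0.  -0.6 -2.6] w 0.0641 q6 -1.22 MOVE [-0.2   0.37  4.66] [-0.3 -0.3 -0.1]
```

View pics/c6.png

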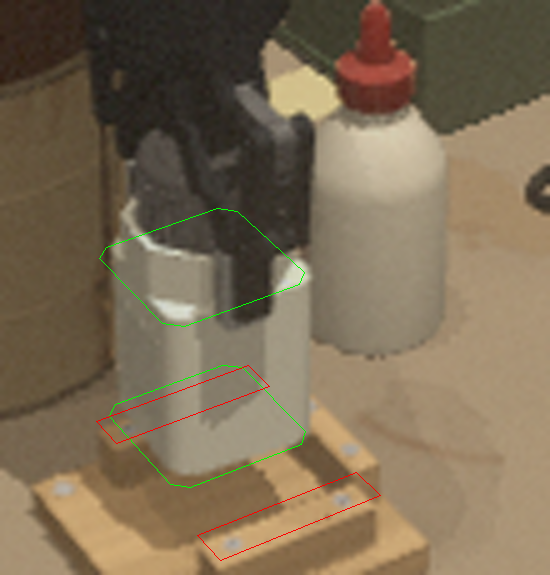

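The tub is upright above the block. The overlay suggests it sits laterally between the cleats and perhaps 3 mm further towards +x, which is fine. Lowering.

>>> send_rows:
  moves:
    - [-0.2,0.3,0,-0.3,-0.3,0]
    - [-0.2,0.3,1,-0.3,-0.3,0]
    - [-0.2,0.3,2.5,-0.3,-0.3,0]
    - [-0.2,0.3,4,-0.3,-0.3,0]
    - [-0.2,0.3,4.7,-0.3,-0.3,0]

```text
time_s: 4.75
ee_pos: [0.4447, -0.3808, 0.0847]
eef_rot: [0.734, 0.679, -0.001, -0.001]
wrist_force: [-7.8, 7.0, 38.6]
gripper_width: 0.0639
```

```bash
python3 -c "
from h import *
go([.446,-.3807,.085],85.6)"
```

```text
t 4.75 pos [ 0.4447 -0.3808  0.0847] ang 85.5 F [-7.8  7.  38.6] w 0.0639 q6 -1.22 MOVE [ 0.02  0.13 -0.03] [-0.2  0.  -0.1]
```

>>> send_rows:
  moves:
    - [0,0,-0.1,0,0,0]
    - [0,0,-0.1,0,0,0]
    - [0,0,-0.1,0,0,0]
    - [0,0,-0.1,0,0,0]
    - [0,0,-0.1,0,0,0]
  jaw: 8.54

```text
time_s: 5.25
ee_pos: [0.4447, -0.3807, 0.0857]
eef_rot: [0.734, 0.679, -0.001, -0.001]
wrist_force: [0.3, 0.2, -0.1]
gripper_width: 0.0853
```

```bash
python3 -c "
from h import *
go([.446,-.3807,.124],85.6)"
```

```text
t 5.25 pos [ 0.4447 -0.3807  0.0857] ang 85.5 F [ 0.3  0.2 -0.1] w 0.0853 q6 -1.22 MOVE [ 0.01  0.12 -3.83] [-0.2  0.  -0.1]
```

>>> send_rows:
  moves:
    - [0,0,-4,0,0,0]
    - [0,0,-8,0,0,0]
    - [0,0,-13,0,0,0]
    - [0,0,-17,0,0,0]
    - [0,0,-17,0,0,0]

```text
time_s: 5.75
ee_pos: [0.4479, -0.3827, 0.2631]
eef_rot: [0.734, 0.679, 0.0, 0.006]
wrist_force: [0.7, -0.2, -0.1]
gripper_width: 0.0854
```

```bash
python3 - <<'E'
from h import *
go([.447,-.381,.124],85.6)
grab('side','s3')
b=cam('s3');x0,y0,k=240,160,5
J=cv2.resize(cv2.imread('pics/s3.png')[y0:y0+115,x0:x0+110],None,fx=k,fy=k,interpolation=cv2.INTER_CUBIC)
Rz=R.from_euler('z',-4.37,degrees=True)
def draw(pts,col):
    q=np.array([((u-x0+.5)*k,(v-y0+.5)*k) for u,v in (proj(b,p) for p in pts)]).round().astype(int);cv2.polylines(J,[q],True,col,1)
o=np.array([.4472,-.381,.018])
th=np.linspace(0,6.28,60);draw([o+[.027*np.cos(a),.027*np.sin(a),.1345] for a in th],(0,0,255))
draw([o+Rz.apply([x,y,.0]) for x,y in ((.032,.032),(-.032,.032),(-.032,-.032),(.032,-.032))],(0,255,0))
print(proj(b,o+[0,0,.1345]))
cv2.imwrite('pics/c7.png',J)
E
```

```text
t 5.75 pos [ 0.4479 -0.3827  0.2631] ang 85.6 F [ 0.7 -0.2 -0.1] w 0.0854 q6 -1.22 MOVE [ 0.26 -0.22 13.91] [ 0.5  0.4 -0. ]
[282.27146755 218.48725564]
```

View pics/c7.png

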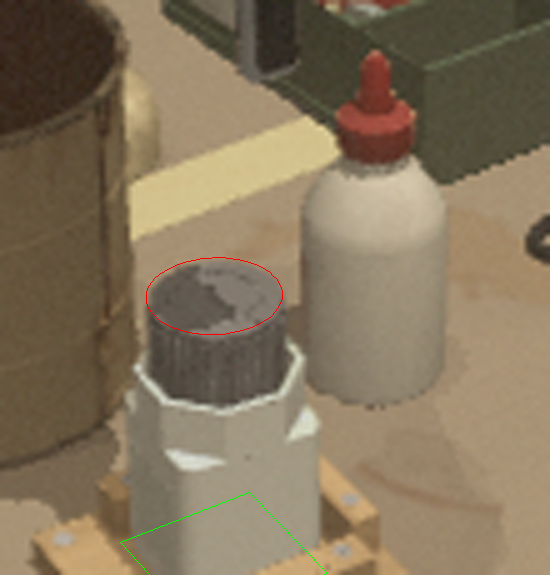

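The cap overlay agrees within about 1 mm and the tub is upright between the cleats. Descending to the cap.

>>> send_rows:
  moves:
    - [0.25,-0.2,4,0.5,0.4,0]
    - [0.25,-0.2,9,0.5,0.4,0]
    - [0.25,-0.2,12.5,0.5,0.4,0]
    - [0.25,-0.2,13.8,0.5,0.4,0]
    - [0.25,-0.2,13.8,0.5,0.4,0]

```text
time_s: 6.3
ee_pos: [0.4438, -0.3785, 0.1186]
eef_rot: [0.734, 0.679, -0.002, -0.006]
wrist_force: [-0.2, 0.2, 0.8]
gripper_width: 0.0855
```

```bash
python3 -c "
from h import *
go([.447,-.381,.124],85.6)"
```

```text
t 6.3 pos [ 0.4438 -0.3785  0.1186] ang 85.5 F [-0.2  0.2  0.8] w 0.0855 q6 -1.22 MOVE [-0.22  0.33 -0.54] [-0.6 -0.3 -0.1]
```

>>> send_rows:
  moves:
    - [-0.2,0.3,-0.5,-0.6,-0.3,0]
    - [-0.2,0.3,-0.5,-0.6,-0.3,0]
    - [-0.2,0.3,-0.5,-0.6,-0.3,0]

```text
time_s: 6.6
ee_pos: [0.4477, -0.3814, 0.1256]
eef_rot: [0.734, 0.679, 0.001, 0.001]
wrist_force: [-0.5, 0.4, -0.2]
gripper_width: 0.085
```

```bash
python3 -c "
from h import *
go([.447,-.381,.124],85.6)"
```

```text
t 6.6 pos [ 0.4477 -0.3814  0.1256] ang 85.6 F [-0.5  0.4 -0.2] w 0.085 q6 -1.22 MOVE [ 0.03 -0.08  0.16] [ 0.2  0.  -0. ]
```

>>> send_rows:
  moves:
    - [0,-0.1,0.1,0.2,0,0]
    - [0,-0.1,0.1,0.2,0,0]
    - [0,-0.1,0.1,0.2,0,0]
    - [0,-0.1,0.1,0.2,0,0]
    - [0,-0.1,0.1,0.2,0,0]
  jaw: 4
  newtons: 90

```text
time_s: 7.1
ee_pos: [0.4471, -0.3814, 0.1257]
eef_rot: [0.734, 0.679, -0.0, 0.001]
wrist_force: [-1.1, 1.9, 6.1]
gripper_width: 0.0522
```

>>> send_rows:
  moves:
    - [0,0,0.2,0,0,0]
    - [0,0,0.4,0,0,0]
    - [0,0,0.6,0,0,0]
    - [0,0,0.6,0,0,0]

```text
time_s: 7.5
ee_pos: [0.4477, -0.3819, 0.1223]
eef_rot: [0.734, 0.68, -0.001, 0.002]
wrist_force: [-1.6, 3.1, 12.2]
gripper_width: 0.0519
```

```bash
python3 -c "
from h import *
go([.447,-.381,.124],85.6)"
```

```text
t 7.5 pos [ 0.4477 -0.3819  0.1223] ang 85.6 F [-1.6  3.1 12.2] w 0.0519 q6 -1.22 MOVE [ 0.08 -0.07 -0.17] [0.1 0.2 0. ]
```

>>> send_rows:
  moves:
    - [0,0,0.3,0,0,0]
    - [0,0,0.4,0,0,0]
    - [0,0,0.4,0,0,0]

```text
time_s: 7.8
ee_pos: [0.4481, -0.3823, 0.1214]
eef_rot: [0.733, 0.68, -0.001, 0.003]
wrist_force: [-2.7, 3.3, 16.1]
gripper_width: 0.0525
```

>>> send_rows:
  moves:
    - [0,0,0.42,0,0,-6]
    - [0,0,0.42,0,0,-14]
    - [0,0,0.42,0,0,-22]
    - [0,0,0.42,0,0,-30]
    - [0,0,0.42,0,0,-30]

```text
time_s: 8.3
ee_pos: [0.4504, -0.3843, 0.1213]
eef_rot: [0.53, 0.848, -0.002, 0.007]
wrist_force: [-0.5, 1.0, 13.7]
gripper_width: 0.0525
```

```bash
python3 -c "
from h import *
print(telemetry.observe()['wrist_torque'])
go([.447,-.381,.1205],147.6)"
```

```text
[0.12385729 0.21529091 0.1005823 ]
t 8.3 pos [ 0.4504 -0.3843  0.1213] ang 116.0 F [-0.5  1.  13.7] w 0.0525 q6 -0.69 MOVE [ 0.45 -0.16  0.08] [ -0.    0.8 -31.6]
```

>>> send_rows:
  moves:
    - [0.4,-0.1,0.5,0,0.8,0]
    - [0.4,-0.1,0.6,0,0.8,0]
    - [0.4,-0.1,0.6,0,0.8,0]

```text
time_s: 8.6
ee_pos: [0.4505, -0.3842, 0.1203]
eef_rot: [0.529, 0.848, 0.0, 0.006]
wrist_force: [-1.6, -1.6, 15.9]
gripper_width: 0.0517
```

```bash
python3 - <<'E'
from h import *
print(telemetry.observe()['wrist_torque'])
go([.447,-.381,.1205],147.6)
grab('side','s4')
b=cam('s4');x0,y0,k=240,160,5
J=cv2.resize(cv2.imread('pics/s4.png')[y0:y0+115,x0:x0+110],None,fx=k,fy=k,interpolation=cv2.INTER_CUBIC)
cv2.imwrite('pics/c8.png',J)
E
```

```text
[-0.40097626  0.58299227  0.09962231]
t 8.6 pos [ 0.4505 -0.3842  0.1203] ang 116.1 F [-1.6 -1.6 15.9] w 0.0517 q6 -0.68 MOVE [ 0.45 -0.17 -0.02] [  0.2   0.6 -31.5]
```

View pics/c8.png

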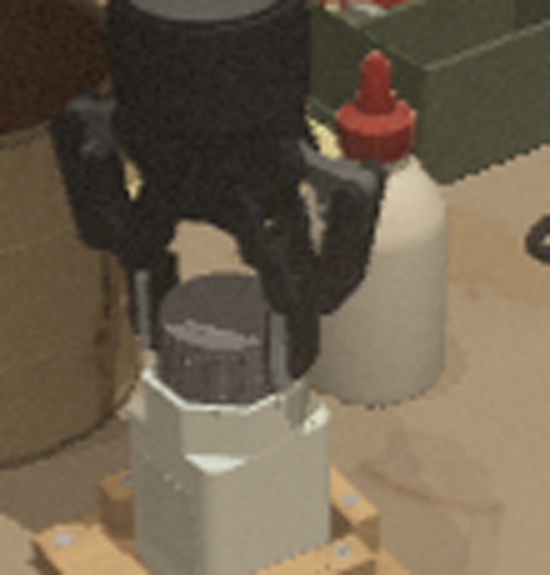

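The picture shows the tub turned a few degrees inside its cleat clearance, now jammed, and the cap still held. I'll press harder and turn on, watching the moment.

>>> send_rows:
  moves:
    - [0,0,0.7,0,0,0]
    - [0,0,0.7,0,0,0]
    - [0,0,0.7,0,0,-7]
    - [0,0,0.7,0,0,-14]
    - [0,0,0.7,0,0,-21]

```text
time_s: 9.15
ee_pos: [0.4515, -0.3857, 0.1186]
eef_rot: [0.363, 0.932, -0.002, 0.008]
wrist_force: [-4.5, 2.8, 20.0]
gripper_width: 0.0524
```

```bash
python3 -c "
from h import *
print(telemetry.observe()['wrist_torque'])
go([.4505,-.3842,.119],155.6)"
```

```text
[ 1.06686795  1.4492776  -0.27338254]
t 9.15 pos [ 0.4515 -0.3857  0.1186] ang 137.4 F [-4.5  2.8 20. ] w 0.0524 q6 -0.31 MOVE [ 0.17  0.04 -0.04] [ -0.1   1.  -18.2]
```

>>> send_rows:
  moves:
    - [0,0,0.6,0,0.5,-8]
    - [0,0,0.6,0,0.5,-16]
    - [0,0,0.6,0,0.5,-24]
    - [0,0,0.6,0,0.5,-28]
    - [0,0,0.6,0,0.5,-28]

```text
time_s: 9.65
ee_pos: [0.4527, -0.3871, 0.1186]
eef_rot: [0.125, 0.992, -0.005, 0.005]
wrist_force: [-5.2, 4.9, 24.0]
gripper_width: 0.0522
```

```bash
python3 -c "
from h import *
print(telemetry.observe()['wrist_torque'])
go([.4505,-.3842,.126],165.6)"
```

```text
[ 1.56016181  1.56788833 -0.04664235]
t 9.65 pos [ 0.4527 -0.3871  0.1186] ang 165.6 F [-5.2  4.9 24. ] w 0.0522 q6 0.18 MOVE [ 0.27  0.22 -0.74] [-0.5  0.7  0. ]
```

>>> send_rows:
  moves:
    - [0,0,-0.4,0,0,0]
    - [0,0,-0.7,0,0,0]
    - [0,0,-0.7,0,0,0]

```text
time_s: 9.95
ee_pos: [0.453, -0.3871, 0.126]
eef_rot: [0.125, 0.992, -0.005, 0.006]
wrist_force: [0.9, 1.7, 3.5]
gripper_width: 0.052
```

>>> send_rows:
  moves:
    - [0,0,0,0,0,0]
    - [0,0,0,0,0,0]
    - [0,0,0,0,0,0]
    - [0,0,0,0,0,0]
  jaw: 8.54

```text
time_s: 10.35
ee_pos: [0.4528, -0.3871, 0.1255]
eef_rot: [0.125, 0.992, -0.005, 0.005]
wrist_force: [-0.7, -0.7, -0.1]
gripper_width: 0.0854
```

```bash
python3 -c "
from h import *
grab('side','s5')
go([.4505,-.3842,.126],95)
J=cv2.resize(cv2.imread('pics/s5.png')[160:280,240:350],None,fx=5,fy=5,interpolation=cv2.INTER_CUBIC)
cv2.imwrite('pics/c9.png',J)"
```

```text
t 10.4 pos [ 0.4529 -0.3871  0.1256] ang 165.6 F [ 0.  -0.   0.7] w 0.0854 q6 0.18 MOVE [ 0.3   0.22 -0.05] [ 0.   0.9 70.6]
```

View pics/c9.png

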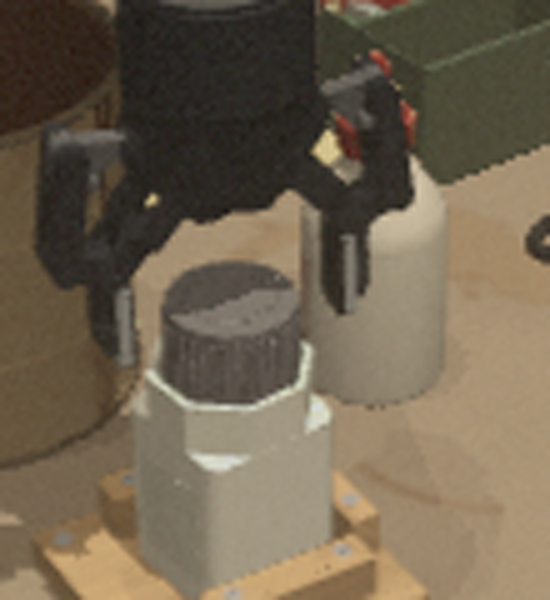

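```bash
python3 -c "
from h import *
b=cam('s5')
p=atz(b,240+231.5/5-.4,160+299/5-.4,.1525);q=atz(cam('s3'),240+217/5-.4,160+297/5-.4,.1525);print(p,q)
go([p[0],p[1],.124],100)"
```

```text
[ 0.45113978 -0.38792465  0.1525    ] [ 0.44733906 -0.38334783  0.1525    ]
t 10.4 pos [ 0.4529 -0.3871  0.1256] ang 165.6 F [ 0.  -0.   0.7] w 0.0854 q6 0.18 MOVE [ 0.15 -0.12  0.16] [-0.   0.9 65.6]
```

>>> send_rows:
  moves:
    - [0.1,0,0,0,0.4,8]
    - [0.1,0,0,0,0.9,16]
    - [0.1,0,0.1,0,0.9,25]
    - [0.1,0,0.1,0,0.9,33]
    - [0.1,0,0.1,0,0.9,41]

```text
time_s: 10.9
ee_pos: [0.4519, -0.3869, 0.1244]
eef_rot: [0.467, 0.884, -0.002, -0.001]
wrist_force: [0.3, 0.5, 0.5]
gripper_width: 0.0851
```

>>> send_rows:
  moves:
    - [0,0,0,0,0,8]
    - [0,0,0,0,0,16]
    - [0,0,0,0,0,25]
    - [0,0,0,0,0,25]

```text
time_s: 11.3
ee_pos: [0.4519, -0.3869, 0.1243]
eef_rot: [0.648, 0.762, -0.002, -0.001]
wrist_force: [-0.4, -0.6, 0.7]
gripper_width: 0.0853
```

```bash
python3 -c "
from h import *
go([.451,-.3858,.1255],100)"
```

```text
t 11.3 pos [ 0.4519 -0.3869  0.1243] ang 99.3 F [-0.4 -0.6  0.7] w 0.0853 q6 -0.98 MOVE [ 0.13 -0.07 -0.12] [-0.2  0.1 -0.7]
```

>>> send_rows:
  moves:
    - [0.1,0,-0.15,0,0,0]
    - [0.1,0,-0.15,0,0,0]
    - [0.1,0,-0.15,0,0,0]
    - [0.1,0,-0.15,0,0,0]
    - [0.1,0,-0.15,0,0,0]
  jaw: 4
  newtons: 70

```text
time_s: 11.8
ee_pos: [0.4519, -0.3859, 0.1264]
eef_rot: [0.647, 0.762, -0.002, -0.0]
wrist_force: [0.1, 1.4, 4.9]
gripper_width: 0.0528
```

>>> send_rows:
  moves:
    - [0,0,0,0,0,-8]
    - [0,0,0,0,0,-16]
    - [0,0,0,0,0,-24]
    - [0,0,0,0,0,-32]
    - [0,0,0,0,0,-40]

```text
time_s: 12.3
ee_pos: [0.4521, -0.3862, 0.1268]
eef_rot: [0.345, 0.939, -0.002, -0.0]
wrist_force: [-0.8, 1.4, 3.2]
gripper_width: 0.0527
```

>>> send_rows:
  moves:
    - [0,0,-0.05,0,0,-8]
    - [0,0,-0.05,0,0,-16]
    - [0,0,-0.05,0,0,-25]
    - [0,0,-0.05,0,0,-25]

```text
time_s: 12.7
ee_pos: [0.4528, -0.3865, 0.1276]
eef_rot: [0.133, 0.991, -0.002, 0.0]
wrist_force: [0.7, 0.5, 2.4]
gripper_width: 0.0526
```

```bash
python3 -c "
from h import *
print(telemetry.observe()['wrist_torque'])
go([.451,-.3858,.126],165)"
```

```text
[ 0.01847075 -0.28147308  0.01617688]
t 12.7 pos [ 0.4528 -0.3865  0.1276] ang 164.7 F [0.7 0.5 2.4] w 0.0526 q6 0.16 MOVE [0.19 0.02 0.16] [-0.2  0.  -0.3]
```

Now lift gently and watch the force.

>>> send_rows:
  moves:
    - [0,0,-0.3,0,0,0]
    - [0,0,-0.7,0,0,0]
    - [0,0,-1,0,0,0]

```text
time_s: 13.0
ee_pos: [0.4524, -0.3864, 0.1375]
eef_rot: [0.134, 0.991, -0.002, -0.0]
wrist_force: [-0.2, -0.3, 0.0]
gripper_width: 0.0526
```

>>> send_rows:
  moves:
    - [0,0,-2,0,0,0]
    - [0,0,-4,0,0,0]
    - [0,0,-8,0,0,0]
    - [0,0,-11,0,0,0]
    - [0,0,-11,0,0,0]

```text
time_s: 13.5
ee_pos: [0.4544, -0.3875, 0.2531]
eef_rot: [0.134, 0.991, -0.004, 0.004]
wrist_force: [-0.2, 1.1, 0.4]
gripper_width: 0.0527
```

```bash
python3 -c "
from h import *
grab('side','s6');
go([.51,-.12,.05],165)
J=cv2.resize(cv2.imread('pics/s6.png')[110:285,220:350],None,fx=3.4,fy=3.4,interpolation=cv2.INTER_CUBIC)
cv2.imwrite('pics/c10.png',J)"
```

```text
t 13.55 pos [ 0.4533 -0.3865  0.2501] ang 164.6 F [-0.9  0.5 -0.5] w 0.0524 q6 0.16 MOVE [ 1.73 27.29 19.87] [-0.3  0.3 -0.4]
```

View pics/c10.png

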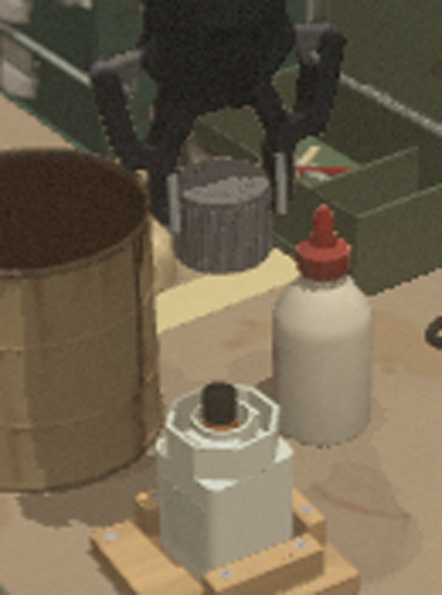

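The cap is off and in the jaws. The open tub stands between the cleats with the black vial cap proud of its mouth. That was the 12th and last picture, so I work by numbers from here. I'll lay the cap at (0.56, -0.40).

```bash
python3 -c "
from h import *
b=cam('s6');
print('purple',atz(cam('s0'),323,304,.02),'yellow',atz(cam('s0'),375,305,.02), 'spotpix side',proj(b,[.56,-.4,0]),'top',proj(cam('t1'),[.56,-.4,0]))
im=cv2.imread('pics/s6.png');u,v=proj(b,[.56,-.4,0]).astype(int);print(im[v-12:v+13:6,u-16:u+17:8].mean(2).astype(int))
# vial cap: dark blob within the mouth in side view
m=(cv2.imread('pics/s6.png').max(2)<60).astype(np.uint8);m[:220]=0;m[245:]=0;m[:,:270]=0;m[:,300:]=0
ys,xs=np.nonzero(m);print('vialcap px',xs.min(),xs.max(),ys.min(),ys.max(),xs.mean(),ys.mean())
for z in (.018+.123,): print('vial top', atz(b,xs.mean(),ys.min()+2.7,z))
go([.56,-.4,.15],90)"
```

```text
purple [ 0.45031551 -0.51096551  0.02      ] yellow [ 0.5298554  -0.57361127  0.02      ] spotpix side [331.09538871 262.18591544] top [329.49663407 215.36718375]
[[140 131 129 144 145]
 [121 131 130 143 147]
 [140 137 133 122 147]
 [111 133 133 135 148]
 [131 130 133 137 146]]
vialcap px 280 288 223 234 283.44117647058823 229.41176470588235
vial top [ 0.44403851 -0.3891626   0.141     ]
t 13.55 pos [ 0.4533 -0.3865  0.2501] ang 164.6 F [-0.9  0.5 -0.5] w 0.0524 q6 0.16 MOVE [-10.6    1.59  10.06] [-0.   0.4 74.6]
```

>>> send_rows:
  moves:
    - [-5,0.8,0,0,0.4,8]
    - [-10.6,1.6,1,0,0.4,17]
    - [-10.6,1.6,4,0,0.4,25]
    - [-10.6,1.6,8,0,0.4,34]
    - [-10.6,1.6,10,0,0.4,42]

```text
time_s: 14.05
ee_pos: [0.5579, -0.398, 0.1439]
eef_rot: [0.484, 0.875, -0.001, -0.005]
wrist_force: [-0.2, 0.6, -1.0]
gripper_width: 0.0527
```

>>> send_rows:
  moves:
    - [0,0,0,0,0,8]
    - [0,0,0,0,0,17]
    - [0,0,0,0,0,25]
    - [0,0,0,0,0,33]
    - [0,0,0,0,0,33]

```text
time_s: 14.55
ee_pos: [0.5569, -0.3975, 0.142]
eef_rot: [0.713, 0.702, -0.003, -0.007]
wrist_force: [0.2, 0.1, -1.1]
gripper_width: 0.0525
```

```bash
python3 -c "
from h import *
go([.56,-.4,.022],90)"
```

```text
t 14.55 pos [ 0.5569 -0.3975  0.142 ] ang 89.1 F [ 0.2  0.1 -1.1] w 0.0525 q6 -1.2 MOVE [-0.31  0.48 11.99] [-0.8 -0.3 -0.9]
```

>>> send_rows:
  moves:
    - [-0.1,0.3,4,-0.8,-0.3,0]
    - [-0.1,0.3,8,-0.8,-0.3,0]
    - [-0.1,0.3,10.5,-0.8,-0.3,0]
    - [-0.1,0.3,11.5,-0.8,-0.3,0]
    - [-0.1,0.3,11.5,-0.8,-0.3,0]

```text
time_s: 15.05
ee_pos: [0.5571, -0.3974, 0.0248]
eef_rot: [0.712, 0.702, -0.001, -0.002]
wrist_force: [0.3, 0.8, -0.4]
gripper_width: 0.0526
```

>>> send_rows:
  moves:
    - [0,0,0.3,0,0,0]
    - [0,0,0.3,0,0,0]

```text
time_s: 15.25
ee_pos: [0.5577, -0.3977, 0.023]
eef_rot: [0.712, 0.702, -0.0, -0.001]
wrist_force: [0.0, -0.2, -0.8]
gripper_width: 0.0527
```

>>> send_rows:
  moves:
    - [0,0,0.2,0,0,0]
    - [0,0,0.4,0,0,0]
    - [0,0,0.4,0,0,0]

```text
time_s: 15.55
ee_pos: [0.5578, -0.3977, 0.0193]
eef_rot: [0.712, 0.702, -0.0, -0.001]
wrist_force: [0.2, 0.2, -1.0]
gripper_width: 0.0525
```

>>> send_rows:
  moves:
    - [0,0,0.15,0,0,0]
    - [0,0,0.3,0,0,0]
    - [0,0,0.3,0,0,0]

```text
time_s: 15.85
ee_pos: [0.5581, -0.3978, 0.0185]
eef_rot: [0.712, 0.703, -0.0, -0.0]
wrist_force: [-3.5, 2.1, 8.7]
gripper_width: 0.0527
```

Contact on the bench. Release and rise.

>>> send_rows:
  moves:
    - [0,0,0,0,0,0]
    - [0,0,0,0,0,0]
    - [0,0,0,0,0,0]
    - [0,0,0,0,0,0]
    - [0,0,0,0,0,0]
  jaw: 8.54

```text
time_s: 16.35
ee_pos: [0.558, -0.3978, 0.0181]
eef_rot: [0.712, 0.703, -0.0, -0.001]
wrist_force: [-0.1, -0.7, 0.1]
gripper_width: 0.0853
```

>>> send_rows:
  moves:
    - [0,0,-4,0,0,0]
    - [0,0,-8,0,0,0]
    - [0,0,-13,0,0,0]
    - [0,0,-18,0,0,0]
    - [0,0,-22,0,0,0]

```text
time_s: 16.85
ee_pos: [0.5586, -0.3982, 0.2417]
eef_rot: [0.712, 0.703, -0.0, 0.001]
wrist_force: [0.4, -0.2, 0.1]
gripper_width: 0.0856
```

```bash
python3 - <<'E'
from h import *
grab('side','s7');grab('top','t7')
b=cam('s7');t=cam('t7');S=cv2.imread('pics/s7.png');Tp=cv2.imread('pics/t7.png')
u,v=proj(b,[.449,-.386,.132]).astype(int);print(u,v)
g=S.max(2);print('side x',u-12,'y',v-14);print(g[v-14:v+12,u-12:u+13])
u,v=proj(t,[.449,-.386,.132]).astype(int);print(u,v);print('top x',u-12,'y',v-12);print(Tp.max(2)[v-12:v+13,u-12:u+13])
go([.449,-.386,.2],90)
E
```

```text
284 227
side x 272 y 213
[[116 115 120 117 118 119 115 116 118 119 117 118 116 116 114 115 116 162
  168 166 164 167 161 159 159]
 [118 117 117 117 115 116 117 115 117 117 116 121 120 108 117 109 108 152
  159 158 160 157 158 159 159]
 [114 116 116 108 106 105 105 105 105 107 106 110 108 106 106 108 107 111
  152 158 159 160 160 158 159]
 [101 104 103 105 104 106 107 107 107 108 104 107 108 106 103 105 107 107
  109 152 158 160 159 159 160]
 [104 104 106 109 107 109 107 105 107 105 104 109 105 108 108 111 108 109
  105 152 159 158 160 158 158]
 [106 105 108 103 107 105 104 108 105 106 106 106 108 106 107 109 107 108
  110 110 152 159 160 158 157]
 [109 108 105 106 107 105 108 105 108 107 106 107 106 106 107 108 108 109
  109 108 151 159 157 160 158]
 [104 104 106 106 108 106 105 107 107 108 105 107 107 105 110 108 110 108
  110 107 154 158 159 159 158]
 [109 104 106 106 108 107 109 108 109 107 110 108 106 108 109 108 107 108
  107 109 106 107 153 160 159]
 [107 108 104 107 105 106 108 107 107 106  89  83  84  82  92 103 108 108
  110 111 106 105 110 153 123]
 [107 104 105 106 103 108
[... 3733 characters left out ...]
228 219 197 179
  181 206 224 221 214 214 213]
 [174 168 194 214 207 177 158 152 156 187 214 221 224 229 225 206 177 170
  189 220 229 222 214 214 214]
 [186 173 165 191 215 212 195 188 187 202 215 218 220 220 208 187 177 187
  216 229 230 220 213 214 213]
 [189 187 176 171 193 216 222 223 224 225 227 227 225 216 195 185 195 217
  229 232 229 214 211 213 213]
 [193 196 191 177 169 188 214 220 220 221 220 220 216 207 198 204 219 228
  230 227 218 207 212 213 212]
 [173 194 187 175 161 150 159 169 170 170 171 169 168 164 162 175 200 214
  213 196 186 197 207 210 212]]
t 16.95 pos [ 0.5609 -0.3998  0.2467] ang 89.3 F [-0.6 -0.1  0.6] w 0.0852 q6 -1.2 MOVE [  1.27 -11.26   4.53] [ 0.7  0.4 -0.7]
```

```bash
python3 - <<'E'
from h import *
b=cam('s7');t=cam('t7')
print(atz(t,326.5,247,.141),atz(b,284.2,225,.141))
o1,d1=ray(t,326.5,247);o2,d2=ray(b,284.2,225)
d1/=np.linalg.norm(d1);d2/=np.linalg.norm(d2)
s=np.linalg.lstsq(np.stack([d1,-d2],1),o2-o1,rcond=None)[0];print(o1+d1*s[0],o2+d2*s[1])
# cap on bench: side+top mask check
T=cv2.imread('pics/t7.png');print(proj(t,[.558,-.398,.0445]));u,v=proj(t,[.558,-.398,.0445]).astype(int);print(T.max(2)[v-14:v+15:2,u-14:u+15:2])
E
```

```text
[ 0.45022459 -0.37847061  0.141     ] [ 0.44661276 -0.38806747  0.141     ]
[ 0.45103909 -0.37917951  0.13385931] [ 0.452121   -0.3797454   0.13403889]
[330.45117508 213.31587497]
[[154 152 129 109 146 155 154 155 155 155 147  96  43  29  26]
 [155 154 154 154 155 155 155 155 155 155 155 152 140 111  78]
 [154 155 154 154 152 151 142 140 143 154 155 156 156 155 153]
 [151 156 156 152 144 138 132 133 133 139 147 155 156 158 158]
 [158 142 117 131 142 144 139 133 122 132 136 154 162 167 168]
 [126 111  98 135 131 143 145 143 143 142 143 154 167 168 168]
 [111 101  88 102 124 146 146 145 147 147 148 149 165 168 168]
 [104  95  78  94 119 146 147 147 147 146 141 146 165 169 169]
 [106  94  67  91 108 144 147 148 147 149 143 151 166 168 168]
 [102  95  64  84 121 138 143 149 141 146 144 148 164 168 168]
 [102 102  78  64 121 142 144 144 145 141 132 155 161 165 167]
 [111 109  99  70  62  86 117 129 113 110 144 160 160 160 165]
 [155 144 123 107  89  71  71  76 118 155 162 161 160 159 162]
 [161 162 164 157 156 155 154 154 162 163 162 162 160 159 161]
 [160 163 164 166 166 165 165 164 163 161 160 159 158 159 162]]
```

```bash
cat > fit.py <<'E'
from h import *
import sys
from scipy.optimize import minimize
def oct_(ch,h=.032): return [(h,h-ch),(h-ch,h),(-h+ch,h),(-h,h-ch),(-h,-h+ch),(-h+ch,-h),(h-ch,-h),(h,-h+ch)]
K=4
def fit(names,free_tilt=True):
    V=[]
    for n in names:
        c=cam(n);I=cv2.imread(f'pics/{n}.png').astype(int)
        u,v=proj(c,[.45,-.381,.08]).astype(int);x0,y0=u-40,v-40
        s=I[y0:y0+80,x0:x0+80];sat=s.max(2)-s.min(2)
        m=((s.max(2)>115)&(sat<38)).astype(np.uint8)
        m=cv2.morphologyEx(m,cv2.MORPH_CLOSE,np.ones((9,9),np.uint8));
        n_,lab,stt,_=cv2.connectedComponentsWithStats(m);k=np.bincount(lab[30:50,30:50].ravel(),minlength=n_)[1:].argmax()+1;m=(lab==k).astype(np.uint8)
        V.append((c,x0,y0,cv2.resize(m*255,None,fx=K,fy=K,interpolation=cv2.INTER_LINEAR)>127))
    def cost(p):
        x,y,yaw,tx,ty=p[0]/1e3,p[1]/1e3,p[2],p[3],p[4]
        r=R.from_rotvec(np.radians([tx,ty,0]))*R.from_euler('z',yaw,degrees=True);t=0
        for c,x0,y0,m in V:
            def hull(L):
                q=np.array([proj(c,r.apply([*a,z])+[x,y,.018]) for z,ch in L for a in oct_(ch)])
                g=np.zeros(m.shape,np.uint8);cv2.fillConvexPoly(g,cv2.convexHull(((q-[x0,y0]+.5)*K).astype(np.float32)).round().astype(int),1);return g>0
            up=hull([(.03,.006),(.08,.006)])|hull([(.08,.0187),(.103,.0187)]);lo=hull([(0,.006),(.03,.006)])&~up
            ig=cv2.dilate(lo.astype(np.uint8),np.ones((9,9)))>0
            t+=((up^m)&~(ig&~up)).sum()/K**2
        return t+ 0.5*(p[3]**2+p[4]**2)*(1 if free_tilt else 1e6)
    best=min((minimize(cost,[450,-382,yaw,0,0],method='Nelder-Mead',options=dict(initial_simplex=np.array([[450,-382,yaw,0,0]]+[[450+6*(i==0),-382+6*(i==1),yaw+6*(i==2),3*(i==3),3*(i==4)] for i in range(5)]),maxfev=250)) for yaw in (0,6)),key=lambda r:r.fun)
    print(names,np.round(best.x,1),best.fun); return best.x
if __name__=='__main__':
    fit(['t7','s7']);fit(['t7','s7'],False);fit(['t7']);fit(['s7'],False)
E
python3 fit.py; python3 - <<'E'
from h import *
# bench cap in side
b=cam('s7');S=cv2.imread('pics/s7.png');u,v=proj(b,[.558,-.398,.0445]).astype(int);print(u,v);print(S.max(2)[v-10:v+26:2,u-22:u+24:2])
E
```

```text
['t7', 's7'] [ 4.563e+02 -3.829e+02  1.300e+00 -3.000e-01 -1.000e-01] 2085.295822905019
['t7', 's7'] [ 455.  -382.9    1.1   -0.    -0. ] 2083.6508192216884
['t7'] [ 4.555e+02 -3.827e+02 -1.000e-01 -2.000e-01 -5.000e-01] 676.3839628110029
['s7'] [ 454.9 -385.6    1.5   -0.     0. ] 1402.6829217277084
330 246
[[127 137 139 141 148 143 147 144 142 133 158 161 170 168 159 160 160 158
  162 160 161 158 160]
 [124 131 136 141 145 146 146 141 125 160 163 170 169 171 163 161 159 158
  161 161 160 160 160]
 [122 121 131 130 135 134 147 167 168 149 139 141 140 140 160 159 158 160
  159 161 161 160 160]
 [120 171 170 170 171 170 168 107 101  95 133 118 129  97 130 132 144 160
  159 161 159 159 160]
 [119 121 168 171 172 170 105 100 103 143 141 140 142 142 134 143 134 144
  160 159 159 159 159]
 [122 121 118 169 170 162 101 103 143 141 141 139 142 140 132 133 135 136
  158 159 160 159 161]
 [120 120 121 162 171 111 141 139 139 142 139 139 142 141 140 131 130 132
  160 159 160 161 159]
 [123 122 121 121 160 112 117 142 128 141 139 144 142 140 132 142 142 132
  158 160 158 158 159]
 [121 122 113 
[... 256 characters left out ...]
161 161 161 161 160]
 [210 203 139 117 114  98  80  80  89  92  86  93  78  86  94  93  93  92
  160 159 162 161 162]
 [196 182 210 173 120  91  86  82  89  93  89  86  87  93  95  90  93  90
  161 162 161 162 160]
 [158 209 209 208 124  89  80  85  93  94  89  87  88  85  90  91 102  91
  162 162 161 161 162]
 [108 170 153 143 132 118  82  85  95  94  88  88  90  88  92  88  94 104
  160 164 159 162 162]
 [111 144 143 144 165 167 115  85  97  97  96  91  93  89  93  88 104 164
  170 164 162 161 162]
 [201 201 174 137 166 166 165 122 110 104  95  88  87  93  91 108 164 170
  172 170 171 171 169]
 [162 196 202 170 186 171 164 166 165 166 118 138 116 140 167 164 169 171
  171 170 173 171 171]]
```

```bash
python3 - <<'E'
from h import *
b=cam('s7');t=cam('t7')
def tri(p,q):
    o1,d1=ray(t,*p);o2,d2=ray(b,*q);d1/=np.linalg.norm(d1);d2/=np.linalg.norm(d2)
    s=np.linalg.lstsq(np.stack([d1,-d2],1),o2-o1,rcond=None)[0];A,B=o1+d1*s[0],o2+d2*s[1];print(np.round((A+B)/2,4),'gap',np.round(np.linalg.norm(A-B),4))
tri((327,247),(285.2,231));tri((326.5,247),(284.2,225))
print('benchcap');tri((331.4,213),(330,247))
for x,y in ((.447,-.381),(.4515,-.3795),(.4515,-.3865)): print(x,y,'vialtop',proj(t,[x,y,.141]),proj(b,[x,y,.141]),'mouth',proj(t,[x,y,.122]),proj(b,[x,y,.122]))
T=cv2.imread('pics/t7.png');g=T.max(2);sat=T.max(2).astype(int)-T.min(2)
print('sat/whiteness top x 306..350 y 225..275');
for y in range(225,276,2): print(y,' '.join('%3d'%a for a in sat[y,304:352:2]))
S=cv2.imread('pics/s7.png');sat=S.max(2).astype(int)-S.min(2)
print('side x 258..316')
for y in range(222,284,3): print(y,' '.join('%3d'%a for a in sat[y,258:318:2]))
E
```

```text
[ 0.4526 -0.3819  0.1203] gap 0.0
[ 0.4516 -0.3795  0.1339] gap 0.0012
benchcap
[ 0.5577 -0.4     0.0437] gap 0.0033
0.447 -0.381 vialtop [327.44600421 248.25313422] [282.34791082 223.30030664] mouth [326.71202129 249.02604371] [282.6081138  231.07191488]
0.4515 -0.3795 vialtop [326.89914182 246.52705423] [283.78473212 222.1889359 ] mouth [326.17345297 247.32443574] [284.03020363 229.94870716]
0.4515 -0.3865 vialtop [329.56481267 246.6044274 ] [285.77927772 223.79612422] mouth [328.8009228  247.40065147] [286.00642925 231.57550319]
sat/whiteness top x 306..350 y 225..275
225  49  50  49  49  46  48  48  48  49  46  46  46  45  45  49  48  48  48  48  47  47  48  50  51
227  50  49  49  49  48  47  48  49  49  49  49  49  50  49  49  47  47  47  47  47  48  48  50  50
229  64  87  80  77  68  60  54  55  51  50  49  50  50  49  48  48  48  47  47  46  49  47  50  51
231  69  98  99  96  92  87  88  74  62  80  82  72  67  61  58  55  55  52  48  47  50  50  50  50
233  76  99  99  95  72  62  87  60  34  81  87  87  86  64  40  79  93  94  91  88  81  62  50  49
235  81  89  90  90  7
[... 3997 characters left out ...]
  27  29  30  31  33  32  31  30  31  31  31  29  31  30  40  63  84  66  61  50
270  82  84  85  83  66  33  28  28  28  28  27  30  31  31  33  32  31  31  31  31  32  51  79  84  60  26  64  84  75  79
273  83  85  83  83  85  74  34  28  27  26  25  29  30  31  31  31  32  39  82  84  85  86  85  85  83  84  71  57  58  81
276  83  85  85  85  83  83  86  71  36  29  28  27  31  42  62  83  83  83  84  86  85  84  76  56  58  61  57  60  58  82
279  84  85  86  85  86  86  85  85  80  60  29  74  85  62  26  64  83  82  82  64  60  59  62  59  58  57  60  61  76  84
282  69  86  84  82  81  83  83  81  83  82  83  51  72  84  81  68  60  59  60  60  61  60  58  59  68  77  83  84  83  79
```

Bench cap triangulates to (0.558, -0.400), so it's standing on the bench. The tub mouth is at (0.4525, -0.382) and the vial top at about (0.452, -0.380). Going to the vial.

>>> send_rows:
  moves:
    - [1.8,-5,0,0.7,0.4,-0.7]
    - [1.8,-11,0,0.7,0.4,-0.7]
    - [1.8,-11,3,0.7,0.4,-0.7]
    - [1.8,-11,6,0.7,0.4,-0.7]
    - [1.8,-11,6,0.7,0.4,-0.7]
  newtons: 30

```text
time_s: 17.45
ee_pos: [0.4487, -0.3793, 0.1809]
eef_rot: [0.708, 0.707, -0.001, -0.005]
wrist_force: [-0.9, 0.8, 0.5]
gripper_width: 0.0854
```

```bash
python3 -c "
from h import *
go([.452,-.3805,.135],90)"
```

```text
t 17.45 pos [ 0.4487 -0.3793  0.1809] ang 89.9 F [-0.9  0.8  0.5] w 0.0854 q6 -1.15 MOVE [-0.15  0.37  4.59] [-0.5 -0.3 -0.1]
```

>>> send_rows:
  moves:
    - [-0.15,0.3,2,-0.5,-0.3,0]
    - [-0.15,0.3,4,-0.5,-0.3,0]
    - [-0.15,0.3,4.8,-0.5,-0.3,0]
    - [-0.15,0.3,4.8,-0.5,-0.3,0]

```text
time_s: 17.85
ee_pos: [0.4514, -0.3805, 0.1324]
eef_rot: [0.707, 0.707, -0.001, -0.0]
wrist_force: [0.5, -0.2, -0.5]
gripper_width: 0.0851
```

```bash
python3 -c "
from h import *
go([.452,-.3805,.125],90)"
```

```text
t 17.85 pos [ 0.4514 -0.3805  0.1324] ang 89.9 F [ 0.5 -0.2 -0.5] w 0.0851 q6 -1.15 MOVE [0.   0.06 0.74] [-0.1  0.  -0.1]
```

>>> send_rows:
  moves:
    - [0,0.05,0.4,0,0,0]
    - [0,0.05,0.7,0,0,0]
    - [0,0.05,0.7,0,0,0]

```text
time_s: 18.15
ee_pos: [0.452, -0.3805, 0.1257]
eef_rot: [0.707, 0.707, -0.001, -0.0]
wrist_force: [0.4, -0.7, -0.4]
gripper_width: 0.0853
```

>>> send_rows:
  moves:
    - [0,0,0,0,0,0]
    - [0,0,0,0,0,0]
    - [0,0,0,0,0,0]
    - [0,0,0,0,0,0]
    - [0,0,0,0,0,0]
  jaw: 1

```text
time_s: 18.65
ee_pos: [0.4522, -0.3807, 0.1259]
eef_rot: [0.707, 0.707, -0.001, -0.0]
wrist_force: [-0.1, -0.8, 0.6]
gripper_width: 0.0196
```

>>> send_rows:
  moves:
    - [0,0,0,0,0,0]
    - [0,0,0,0,0,0]
    - [0,0,0,0,0,0]

```text
time_s: 18.95
ee_pos: [0.4522, -0.3808, 0.1259]
eef_rot: [0.707, 0.707, -0.001, 0.0]
wrist_force: [0.2, -0.5, 0.8]
gripper_width: 0.0193
```

Width reads 19.3 mm. The sensor read 1.4 mm low on the cap, so the 21 mm vial cap is held. Lifting.

>>> send_rows:
  moves:
    - [0,0,-2,0,0,0]
    - [0,0,-5,0,0,0]
    - [0,0,-9,0,0,0]
    - [0,0,-13,0,0,0]
    - [0,0,-16,0,0,0]

```text
time_s: 19.45
ee_pos: [0.4526, -0.3809, 0.2888]
eef_rot: [0.707, 0.707, -0.0, 0.001]
wrist_force: [0.9, -0.4, 0.1]
gripper_width: 0.0199
```

```bash
python3 - <<'E'
from h import *
# tin centre: refine via rim extents from c1 reading (top): left 95,right 415 ; top 250,bottom 580 (rim top z=.173, image crop)
c=cam('t0')
P=[atz(c,195+(x+.5)/5-.5,165+(y+.5)/5-.5,.173) for x,y in ((95,410),(415,410),(260,250),(255,575))]
print(np.round(P,3)[:,:2].tolist())
grab('side','s8');b=cam('s8');S=cv2.imread('pics/s8.png');s=telemetry.observe()['ee_pos']
for z in (.0,-.03,-.063): print(z,proj(b,np.array(s)+[0,0,z]))
u,v=proj(b,np.array(s)+[0,0,-.03]).astype(int);print('b,g,r');[print([tuple(int(q) for q in S[y,x]) for x in range(u-8,u+9,4)]) for y in range(v-16,v+24,5)]
go([.44,-.17,.285],90)
E
```

```text
[[0.439, -0.087], [0.444, -0.25], [0.524, -0.168], [0.358, -0.172]]
0.0 [283.75406115 153.87000852]
-0.03 [284.17059882 168.16035933]
-0.063 [284.61418845 183.37491326]
b,g,r
[(29, 31, 39), (43, 50, 55), (50, 59, 63), (34, 38, 41), (68, 85, 97)]
[(24, 36, 43), (37, 46, 50), (49, 57, 61), (31, 40, 44), (35, 52, 53)]
[(44, 72, 103), (49, 86, 132), (62, 91, 128), (88, 109, 123), (61, 75, 84)]
[(60, 84, 106), (43, 68, 98), (34, 63, 99), (59, 77, 86), (84, 103, 111)]
[(97, 119, 133), (103, 122, 131), (102, 119, 127), (60, 75, 79), (49, 63, 67)]
[(102, 130, 144), (98, 118, 125), (101, 120, 127), (98, 117, 127), (113, 144, 164)]
[(115, 145, 167), (103, 121, 130), (103, 122, 129), (69, 95, 119), (117, 146, 167)]
[(115, 146, 167), (38, 66, 98), (41, 73, 109), (45, 71, 102), (141, 194, 210)]
t 19.5 pos [ 0.4542 -0.3825  0.2942] ang 90.0 F [ 1.6 -1.2  4.5] w 0.0195 q6 -1.15 MOVE [21.26 -1.43  0.73] [0.5 0.5 0. ]
```

Amber vial body is visible below the jaws, with its foot 65–75 mm below the TCP. Moving over the tin centre at (0.441, -0.169).

>>> send_rows:
  moves:
    - [4,-0.4,0,0.3,0.3,0]
    - [9,-1,0,0.5,0.5,0]
    - [14,-1.4,0,0.5,0.5,0]
    - [18,-1.4,0,0.5,0.5,0]
    - [21.3,-1.4,0,0.5,0.5,0]

```text
time_s: 20.0
ee_pos: [0.4395, -0.1675, 0.2922]
eef_rot: [0.707, 0.707, 0.0, -0.0]
wrist_force: [1.3, -0.9, -0.5]
gripper_width: 0.0199
```

```bash
python3 -c "
from h import *
go([.441,-.1695,.09],90)"
```

```text
t 20.0 pos [ 0.4395 -0.1675  0.2922] ang 90.1 F [ 1.3 -0.9 -0.5] w 0.0199 q6 -1.55 MOVE [-0.21  0.14 20.22] [ 0.  -0.   0.1]
```

>>> send_rows:
  moves:
    - [-0.2,0.1,4,0,0,0]
    - [-0.2,0.1,8,0,0,0]
    - [-0.2,0.1,12,0,0,0]
    - [-0.2,0.1,15,0,0,0]
    - [-0.2,0.1,17,0,0,0]

```text
time_s: 20.5
ee_pos: [0.4389, -0.1691, 0.1197]
eef_rot: [0.707, 0.707, -0.001, -0.002]
wrist_force: [-0.4, 0.0, 0.1]
gripper_width: 0.0197
```

```bash
python3 -c "
from h import *
go([.441,-.1695,.095],90)"
```

```text
t 20.5 pos [ 0.4389 -0.1691  0.1197] ang 90.0 F [-0.4  0.   0.1] w 0.0197 q6 -1.55 MOVE [-0.04  0.21  2.47] [-0.2 -0.1  0. ]
```

>>> send_rows:
  moves:
    - [0,0.2,0.8,-0.2,0,0]
    - [0,0.2,1.6,-0.2,0,0]
    - [0,0.2,2.4,-0.2,0,0]
    - [0,0.2,2.4,-0.2,0,0]

```text
time_s: 20.9
ee_pos: [0.4407, -0.1691, 0.0953]
eef_rot: [0.707, 0.707, 0.0, -0.001]
wrist_force: [0.2, 0.3, -0.6]
gripper_width: 0.0198
```

>>> send_rows:
  moves:
    - [0,0,0.4,0,0,0]
    - [0,0,0.8,0,0,0]
    - [0,0,0.8,0,0,0]

```text
time_s: 21.2
ee_pos: [0.4405, -0.169, 0.0871]
eef_rot: [0.707, 0.707, 0.0, -0.001]
wrist_force: [-1.1, 0.3, -0.3]
gripper_width: 0.0198
```

Free so far. A bit lower, feeling for the floor.

>>> send_rows:
  moves:
    - [0,0,0.2,0,0,0]
    - [0,0,0.5,0,0,0]
    - [0,0,0.7,0,0,0]
    - [0,0,0.7,0,0,0]

```text
time_s: 21.6
ee_pos: [0.4403, -0.169, 0.0798]
eef_rot: [0.707, 0.707, 0.0, -0.001]
wrist_force: [-1.0, 1.1, 0.0]
gripper_width: 0.0195
```

>>> send_rows:
  moves:
    - [0,0,0.2,0,0,0]
    - [0,0,0.4,0,0,0]
    - [0,0,0.5,0,0,0]

```text
time_s: 21.9
ee_pos: [0.4401, -0.169, 0.0746]
eef_rot: [0.707, 0.707, -0.0, -0.001]
wrist_force: [-0.3, -0.4, -1.1]
gripper_width: 0.0196
```

>>> send_rows:
  moves:
    - [0,0,0,0,0,0]
    - [0,0,0,0,0,0]
    - [0,0,0,0,0,0]
    - [0,0,0,0,0,0]
    - [0,0,0,0,0,0]
  jaw: 4.5

```text
time_s: 22.4
ee_pos: [0.4402, -0.169, 0.0747]
eef_rot: [0.707, 0.707, -0.0, -0.001]
wrist_force: [-0.4, 0.5, 0.5]
gripper_width: 0.0453
```

>>> send_rows:
  moves:
    - [0,0,-3,0,0,0]
    - [0,0,-7,0,0,0]
    - [0,0,-12,0,0,0]
    - [0,0,-17,0,0,0]
    - [0,0,-21,0,0,0]

```text
time_s: 22.9
ee_pos: [0.4407, -0.1695, 0.288]
eef_rot: [0.707, 0.707, 0.001, 0.0]
wrist_force: [1.4, -0.3, -0.5]
gripper_width: 0.0453
```

>>> send_rows:
  moves:
    - [0,5,0,0,0,0]
    - [0,10,0,0,0,0]
    - [0,15,0,0,0,0]
    - [0,20,0,0,0,0]
    - [0,20,0,0,0,0]

```text
time_s: 23.4
ee_pos: [0.6451, -0.1687, 0.2825]
eef_rot: [0.707, 0.707, -0.001, -0.002]
wrist_force: [-0.9, 0.1, -1.0]
gripper_width: 0.0453
```

```bash
python3 - <<'E'
from h import *
grab('top','t9');grab('side','s9');t=cam('t9');b=cam('s9')
T=cv2.imread('pics/t9.png');st()
# tin moved? compare tin region t1 vs t9, and list dark / amber pixels inside
A=cv2.imread('pics/t1.png').astype(int);d=np.abs(A-T).max(2)[205:290,210:285]
ys,xs=np.nonzero(d>35);print('changed',len(xs),(xs.min()+210,xs.max()+210,ys.min()+205,ys.max()+205) if len(xs) else '')
m=(T.max(2)<75).astype(np.uint8)
print('predicted vial top/foot px',proj(t,[.4405,-.169,.084]),proj(t,[.4405,-.169,.006]))
for y in range(234,266,2): print(y,' '.join('%3d'%a for a in T.max(2)[y,228:272:2]))
S0=cv2.imread('pics/s7.png').astype(int);S=cv2.imread('pics/s9.png')
for n,(x0,x1,y0,y1) in dict(tin=(185,268,150,260),tubblk=(250,312,235,300),bottle=(302,332,168,240),cap=(314,346,236,282)).items():
    print(n,(np.abs(S0-S).max(2)[y0:y1,x0:x1]>35).mean().round(3))
for n,(x0,x1,y0,y1) in dict(oil=(195,220,183,212),bottle=(278,304,182,213)).items(): print('top',n,(np.abs(A-T).max(2)[y0:y1,x0:x1]>35).mean().round(3))
E
```

```text
23.5 [ 0.6411 -0.1692  0.2858] F [-0.9 -0.2  0.5] w 0.045
[[-0.001, 1.0, -0.002], [1.0, 0.001, 0.001], [0.001, -0.002, -1.0]] [-1.500e-02  4.240e-01  2.050e-01 -1.000e-03 -1.354e+00 -1.555e+00]
changed 171 (np.int64(210), np.int64(258), np.int64(205), np.int64(255))
predicted vial top/foot px [247.63488231 250.54845138] [249.20677664 253.34202726]
234  90  93  91  90  89  89  89  88  90  89  90  91  92  90  79  63  62  62  62  61  60  53
236  93  92  91  89  89  89  89  88  90  90  90  91  91  91  88  71  63  61  62  62  61  59
238  89  89  89  89  89  89  89  89  90  90  91  91  91  91  91  81  63  62  63  62  62  60
240  87  87  86  87  87  88  88  89  89  89  89  89  89  90  90  88  71  63  63  62  62  61
242  86  86  85  86  87  86  87  88  89  89  88  88  88  89  91  92  83  62  62  61  62  61
244  87  85  86  85  86  86  87  88  88  88  88  87  87  88  90  92  85  65  62  62  62  61
246  88  87  87  87  86  87  85  85  87  87  85  86  87  87  89  91  89  67  62  61  62  62
248  89  89  88  87  86  85  85  85  86  84  73  72  82  86  87  88  89  72  62  62  62  62
250  90  89  89  87  87  86  85  84  75  63  58  60  67  81  86  87  88  81  62  61  61  61
252  90  90  88  87  88  87  87  78  58  61  59  61  62  77  88  87  88  80  61  61  61  62
254  89  89  89  89  89  88  89  79  60  53  60  60  66  83  86  89  87  69  61  61  61  60
256  89  89  88  88  87  88  88  86  70  60  63  65  79  88  88  87  87  66  60  61  62  61
258  90  89  90  88  88  88  90  89  87  86  85  86  88  89  89  89  88  65  62  61  60  61
260  89  89  89  89  89  89  90  90  90  90  90  89  90  90  90  90  85  65  60  60  61  61
262  89  89  89  89  90  91  90  90  90  90  90  89  89  90  90  88  77  61  60  61  61  59
264  86  90  89  89  90  89  89  90  90  90  92  91  91  89  89  81  61  59  58  59  60  65
tin 0.029
tubblk 0.022
bottle 0.069
cap 0.024
top oil 0.458
top bottle 0.0
```

```bash
python3 -c "
from h import *
print(sign_off())"
```

```text
the job is handed in; nothing more can be done
None
```

The job is done and handed in at about 23.5 s on the robot's clock; the hand-in gave no verdict.

**What was done**
- I stood the tub between the cleats.
- I pressed the cap down hard; the force reached about 20–24 N, which the spring table puts at the stop. I turned it about 80° by the gripper, let it rise, took it afresh and turned on 65°. It then lifted off freely.
- I set the cap on the bench near (0.558, -0.40).
- I pinched the vial by its cap and lowered it to near the tin floor before releasing it.

**Last checks**
- **Vial:** the top image shows its dark cap as a round spot near the middle of the tin, at pixel (247,252), within 2 px of where a standing vial should appear.
- **Tub and cap:** with the cap off, the tub mouth measured at (0.4525, -0.382, 0.120), about 2 mm from the block's seat in plan. The tub and the bench cap looked essentially the same before and after the vial move.
- **Tin and bottle:** the tin looked unmoved in the side view and the bottle unmoved in the top view.
- **Gripper:** open, clear of everything, wrist force about zero.

**What disagreed or stayed uncertain**
- During the first bite the tub twisted roughly 8–10° in its cleat clearance before it jammed. How far the cap turned relative to the tub is therefore not exact, and the press was weak (about 14–16 N) for the first 30°.
- The vial's top measured about 6 mm lower in the tub than the description gives.
- My silhouette fit of the tub was poor, so I set it aside in favour of triangulation.
- In the final top view about 46% of the oil can's pixels had changed. I took that to be the arm in the way and did not confirm the can directly.

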